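Feed the filler block along the fence with the push stick

ROBOT

A 6-joint arm with a two-finger parallel gripper is mounted at the origin on the work surface. World frame = base frame: x ahead of the robot, y to its left, z up, the work surface at z = 0. Lengths are in m, angles in rad, forces in N, time in s.
With the tool pointing down it reaches from about 0.35 to 0.95 m from the base axis. Payload 17.4 kg.
Tool frame: the origin (TCP) lies midway between the tips of the shut fingers; the grasp point (between the pads) lies 19 mm behind it; z points along the fingers, y is the direction in which the jaws open and shut (so a half turn about z gives the same grasp; the last joint's range is limited). The gripper opens to 93 mm and grips with 3 to 60 N. Pads are 15 mm wide; open, the fingers measure 128 mm over their backs; the gripper's body (75 mm by 188 mm) begins 65 mm behind the grasp point.
Start: joints at [-1.277, 0.116, 1.442, -0, 1.584, -0.038], TCP at [0.22, -0.638, 0.219] pointing down, gripper open.
Joint ranges: [-2.83, 2.83], [-0.83, 2.19], [0.07, 2.5], [-1.14, 4.28], [0.01, 3], [-2.97, 2.97]. Speed limits (rad/s): [1.89, 1.89, 2.22, 3.14, 3.14, 3.14].

INTERFACE

Orientations are given as a unit quaternion [x, y, z, w].
In Python, from workcell import bot gives the robot as it stands. The module is installed in compiled form; this text tells all that it offers.
- The arm moves only by the shell command python3 -m pendant 'ROWS' [FORCE]. ROWS is text: rows parted by semicolons, each of 7 numbers parted by spaces: the turn, a rotation vector about the tool's x, y, z in rad, then the shift along the tool's x, y, z in cm, then the closure in counts, from 0 (fully open) to 255 (shut). A call has 1 to 12 rows; each row shifts and turns the pose as measured when the row begins, along the tool's axes as they then stand; what a row does not reach is not made up. A row lasts 1/12 s, in which the tool goes at most 41.7 mm and 7.16 degrees, less where a joint would pass 70% of its speed; a pose out of reach is approached as far as the arm can. A call is refused whole if a number of a shift passes 4.17 or a number of a turn 0.125, either way. A call with a gripper value outside its range is refused whole. The fingers move at their own pace and stop on an object; FORCE is the grip in N (left out, the last holds). Time passes only in rows, so rows that do not move let the fingers close. It gives the time, the measured TCP pose, the force and the opening at its end, in the units of the state.
- bot.get_state(): the state, without advancing time (a new reading comes with each control period).
- bot.get_image(name): name is "scene" or "top"; returns a dict with "color" (384x512x3 uint8, red, green, blue), "range_z" (384x512 float32, m along the optical axis (not along the pixel's ray), 0 where there is no reading), "fx", "fy", "cx", "cy" (pixels), "k1" (the pictures are not rectified: a ray, as slopes to the right and down, at radius r is drawn at 1 + k1 r^2 times it, then the intrinsics apply), "cam_to_world" (4x4, takes a point from camera to world coordinates). Camera axes: x right, y up, looking along -z (the intrinsics and any distortion apply to the point x, -y, -z); pixel columns grow to the right and rows downward; lengths in m; the calibration is good to about 2 mm. A picture is of the moment at which its call begins.
- bot.sign_off(): hands the job in, once; it reports no verdict.
The state is a dict: "clock": time; "qpos": joint angles; "qvel": joint speeds; "joint_efforts": joint torques, N m; "ee_pos": TCP position; "orientation": TCP orientation; "wrist_force": force on the tool from outside, world axes, zero at the start; "moment": the same for the moment, N m; "width": finger opening in m.
Only numpy, scipy, OpenCV 4.12 (cv2) and the standard library are available. Lean on these libraries where they do the work, as an engineer would, in place of code of your own. Each camera call takes 0.05 s, during which the arm holds its last target. There are 200 camera calls.

TASK

Pick up the orange push stick and use its L-shaped foot to press the white wooden block against the aluminium fence, then feed it along the fence over the brown sanding strip, square and close to the fence all the way, until its leading end lies on the green tape. Touch the block only with the stick. Then stand the push stick upright on the worktop, off the jig, and let go; leave the blue sanding block alone.

Things in the scene. Friction and masses are not known exactly. Their poses are not given: they have to be found in the camera images.
- jig: Fixed plywood board 150 (x) x 400 (y) x 12 mm on the worktop; origin centre of underside. +y: feed direction (robot's left). Fence rail 25 mm wide, full length, on the far (+x) side: guiding face at x=+45, top at z=37 mm. Flush on the board: red-brown sanding strip y=-10 to +90 (slides like the board), 30 mm green tape centred at y=+140. No end stop. Finished block: origin at x=20, y=90.
- block: Loose white wooden block 50 (x) x 100 (y) x 40 mm high, 0.15 to 0.3 kg, on the jig board before the sanding strip, long side roughly along the fence: 14 to 22 mm off it, up to 5 degrees askew. Origin: centre of its underside; +y points to its leading end.
- push_stick: Orange, black-capped, 0.2 kg, stands by itself left or right of the jig. Origin: underside, on the handle's axis. Upright handle 36 (x) x 24 (y) mm, z=35 to 115. L foot 35 high: heel x=-22..22, y=-20..16; cheek x=-36..-22, y=-20..100. In use: axes along the jig's, foot a few mm above the board; heel front (y=16) pushes the block's rear end, cheek (x=-22) presses its robot-side face to the fence.
- sanding_block: Bystander: blue hand sanding block, flat foot 70 (x) x 110 (y) x 26 mm without a notch, upright handle 36 x 24 mm up to 106 mm height; origin at the centre of its underside. It stands on the other side of the jig from the push stick.
Mind the look-alikes: they are no part of the job. There is more than one size of the push_stick; the job needs the middle-sized. Of the things that look like the block, the smaller one is meant.

How it is judged:
By the outcome, as a careful person would: the job done as asked, in the order asked, and still so for the second after the job is handed in, with the robot touching nothing.
It also fails if it takes over 59 s, if anything falls off the work surface, if the arm or the gripper's body presses on something with over 40 N, if the wrist force passes 120 N, or if a joint passes its speed limit or range.

## Working session

There is one attempt and no reset: what is moved stays moved. The work goes in short steps, Python scripts to look and compute and a shell command to move; the robot and the scene stay as the last step left them, time stands still between calls to the robot, and variables do not carry over. Pictures are saved under pics/ and viewed, about 8 in all and at most 12, crops included, and the job is handed in when it is done.

```bash
mkdir -p pics
python3 - <<'E'
from workcell import bot
import cv2,numpy as np
s=bot.get_state();print({k:np.round(v,3) for k,v in s.items()})
for n in("scene","top"):
    d=bot.get_image(n);np.save(f"pics/{n}0.npy",d,allow_pickle=True)
    cv2.imwrite(f"pics/{n}0.png",cv2.resize(d["color"][:,:,::-1],(800,600)))
    print(n,d["fx"],d["cx"],d["cy"],d["k1"],np.round(d["cam_to_world"],3))
E
```

```text
{'clock': np.float64(0.0), 'qpos': array([-1.277,  0.117,  1.442, -0.   ,  1.584, -0.038]), 'qvel': array([-0.   ,  0.   ,  0.   , -0.001, -0.   ,  0.001]), 'joint_efforts': array([ 4.0000e-03, -7.2126e+01, -6.2260e+01,  7.8000e-02,  2.4000e-02,
       -0.0000e+00]), 'ee_pos': array([ 0.22 , -0.638,  0.218]), 'orientation': array([ 0.986,  0.165, -0.   , -0.001]), 'wrist_force': array([-0.855,  0.805, -0.162]), 'moment': array([ 0.034,  0.032, -0.052]), 'width': np.float64(0.093)}
scene 349.5956535984548 249.86843339367283 196.25782903707167 -0.04670832907405382 [[ 0.829 -0.351  0.436  0.994]
 [ 0.56   0.536 -0.632 -0.76 ]
 [-0.012  0.768  0.641  0.778]
 [ 0.     0.     0.     1.   ]]
top 412.48935457317106 256.90424375046047 187.59113463343476 -0.1229646650014743 [[-0.02   0.995 -0.102  0.39 ]
 [-1.    -0.019  0.009  0.007]
 [ 0.007  0.103  0.995  1.151]
 [ 0.     0.     0.     1.   ]]
```

View pics/top0.png

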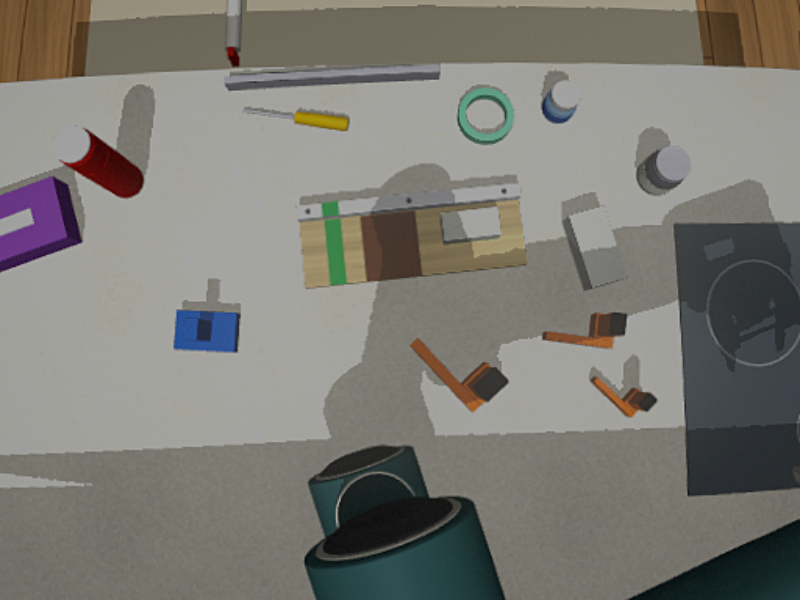

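View pics/scene0.png

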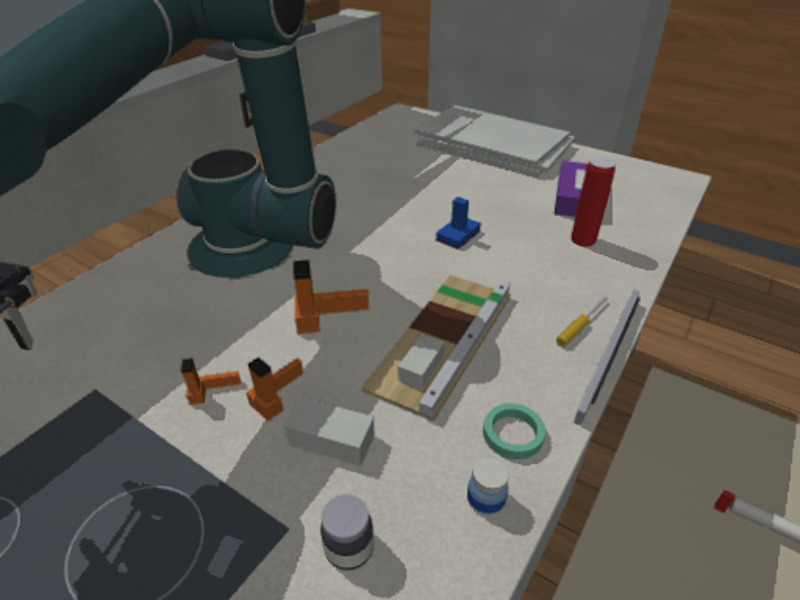

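The top view has +y to the left and +x up. It shows the jig at (412,240) with the small white block at (470,225), three orange sticks at (475,380), (600,328) and (630,400), and the blue sanding block at (207,330). The middle-sized stick looks like the one at (600,328). I'll measure all three to confirm.

```bash
cat > h.py <<'E'
import numpy as np,cv2
def load(n,i): return np.load(f"pics/{n}{i}.npy",allow_pickle=True).item()
def snap(n,i):
    from workcell import bot
    d=bot.get_image(n);np.save(f"pics/{n}{i}.npy",d,allow_pickle=True);return d
def rays(d,uv):
    K=np.array([[d["fx"],0,d["cx"]],[0,d["fy"],d["cy"]],[0,0,1]])
    p=cv2.undistortPoints(np.float64(uv).reshape(-1,1,2),K,np.array([d["k1"],0,0,0.]))[:,0]
    return np.c_[p[:,0],-p[:,1],-np.ones(len(p))]
def plane(d,uv,z):
    T=d["cam_to_world"];r=rays(d,uv)@T[:3,:3].T;o=T[:3,3]
    return o+r*((z-o[2])/r[:,2])[:,None]
def cloud(d):
    h,w=d["range_z"].shape;v,u=np.mgrid[:h,:w]
    r=rays(d,np.c_[u.ravel(),v.ravel()])*d["range_z"].reshape(-1,1)
    T=d["cam_to_world"];return (r@T[:3,:3].T+T[:3,3]).reshape(h,w,3)
def hsv(d): return cv2.cvtColor(d["color"],cv2.COLOR_RGB2HSV)
def blobs(m,a=30):
    n,l,s,c=cv2.connectedComponentsWithStats(m.astype(np.uint8));return [l==i for i in range(1,n) if s[i,4]>=a]
E
python3 - <<'E'
from h import *
np.set_printoptions(precision=4,suppress=True)
def rect(p): 
    c,s,a=cv2.minAreaRect(np.float32(p[:,:2]));return cv2.boxPoints((c,s,a)),np.round(s,4)
for n in("top","scene"):
    d=load(n,0);H=hsv(d);P=cloud(d);h,s,v=cv2.split(H);z=P[...,2]
    print(n)
    for m in blobs((h>5)&(h<16)&(s>170)&(v>80)&(z<.2)&(P[...,0]<.6)&(P[...,0]>0)):
        q=P[m];print("orange",m.sum(),np.argwhere(m).mean(0)[::-1],"zmax",np.percentile(q[:,2],98))
        hist=np.histogram(q[:,2],bins=np.arange(0,.16,.01))[0];print(hist)
    for m in blobs((v<70)&(z>.06)&(z<.2)&(P[...,0]<.6)&(P[...,0]>.1)&(abs(P[...,1])<.5)):
        q=P[m];zt=np.percentile(q[:,2],80);t=q[q[:,2]>zt-.006];print("cap",m.sum(),zt,t.mean(0),*rect(t))
    for nm,m in(("green",(h>50)&(h<75)&(s>150)),("blue",(h>100)&(h<120)&(s>150)&(v>60))):
        for b in blobs(m,60):
            q=P[b];print(nm,b.sum(),q.mean(0),np.percentile(q[:,2],[5,95]),*rect(q))
    m=(s<60)&(v>100)&(z>.043)&(z<.062)&(P[...,0]>.3)&(P[...,0]<.8)&(abs(P[...,1])<.4)
    for b in blobs(m,60):
        q=P[b];print("white",b.sum(),q.mean(0),*rect(q))
E
```

```text
top
orange 213 [284.6479 239.892 ] zmax 0.05068223920313884
[  0   0   0   1 206   5   0   0   0   0   0   0   1   0   0]
orange 86 [383.1977 218.6395] zmax 0.03869819198286646
[ 0  0  0 86  0  0  0  0  0  0  0  0  0  0  0]
orange 131 [394.7405 255.313 ] zmax 0.0348182131393274
[  0   1 110  20   0   0   0   0   0   0   0   0   0   0   0]
cap 142 0.11658206033622606 [ 0.4413 -0.3556  0.1153] [[ 0.4222 -0.3642]
 [ 0.4566 -0.3691]
 [ 0.4597 -0.3471]
 [ 0.4253 -0.3423]] [0.0222 0.0348]
cap 60 0.09200922858287983 [0.449  0.3344 0.0927] [[0.4318 0.3342]
 [0.4629 0.333 ]
 [0.463  0.3355]
 [0.4319 0.3367]] [0.0025 0.0312]
cap 265 0.15329407577048415 [ 0.3494 -0.136   0.1517] [[ 0.3221 -0.1288]
 [ 0.3544 -0.1642]
 [ 0.3772 -0.1435]
 [ 0.345  -0.1081]] [0.0309 0.0479]
cap 79 0.09072963238842399 [ 0.3094 -0.4089  0.0894] [[ 0.2932 -0.4072]
 [ 0.3118 -0.4251]
 [ 0.3243 -0.4121]
 [ 0.3057 -0.3942]] [0.018  0.0259]
cap 1063 0.19277123475727637 [0.2114 0.0693 0.1934] [[ 0.136   0.1143]
 [ 0.1955 -0.0231]
 [ 0.2702  0.0093]
 [ 0.2106  0.1467]] [0.0813 0.1498]
blue 826 [0.446  0.3397 0.0399] [0.0218
[... 1274 characters left out ...]
3928]] [0.017  0.0284]
green 118 [0.5828 0.117  0.0115] [0.0091 0.0138] [[0.5282 0.1225]
 [0.5315 0.0976]
 [0.6343 0.1114]
 [0.631  0.1363]] [0.1037 0.0251]
blue 438 [0.4602 0.3222 0.0494] [0.0121 0.105 ] [[ 0.3825  0.3706]
 [ 0.9009 -0.8017]
 [ 0.9944 -0.7603]
 [ 0.4759  0.4119]] [0.1022 1.2818]
blue 116 [ 0.8602 -0.3294  0.0315] [0.015  0.0349] [[ 0.8302 -0.3202]
 [ 0.9944 -0.7603]
 [ 1.0447 -0.7416]
 [ 0.8805 -0.3014]] [0.0537 0.4698]
white 410 [ 0.6249 -0.1281  0.051 ] [[ 0.5942 -0.0776]
 [ 0.6039 -0.1787]
 [ 0.6536 -0.1739]
 [ 0.6439 -0.0728]] [0.0499 0.1016]
white 1038 [ 0.5836 -0.3479  0.0525] [[ 0.5086 -0.3307]
 [ 0.5257 -0.3974]
 [ 0.6536 -0.3646]
 [ 0.6365 -0.2979]] [0.132  0.0688]
```

Run:
```python
from h import *
np.set_printoptions(precision=4,suppress=True)
def rect(p): 
    c,s,a=cv2.minAreaRect(np.float32(p[:,:2]));return "c",np.array(c),cv2.boxPoints((c,s,a)).round(4).tolist(),np.round(s,4)
for n in("top","scene"):
    d=load(n,0);H=hsv(d);P=cloud(d);h,s,v=cv2.split(H);z=P[...,2];x=P[...,0];y=P[...,1]
    print(n)
    m=(z>.031)&(z<.043)&(x>.58)&(x<.76)&(abs(y)<.27)&(s<60)
    for b in blobs(m,150): print("fence",b.sum(),*rect(P[b]),"z",np.median(z[b]))
    m=(h>50)&(h<85)&(s>110)&(x>.4)&(x<.68)&(abs(y)<.3)&(z<.03)
    for b in blobs(m,50): print("tape",b.sum(),*rect(P[b]),np.median(z[b]))
    m=(z>.007)&(z<.017)&(x>.45)&(x<.75)&(abs(y)<.27)&((s>60))
    for b in blobs(m,300): print("board",b.sum(),*rect(P[b]))
    m=(h>2)&(h<18)&(s>150)&(v>60)&(z<.042)&(z>.028)&(x<.6)&(x>.36)&(y<-.22)
    b=max(blobs(m,10),key=np.sum);q=P[b]; print("stick foot",b.sum(),*rect(q))
    c=q[q[:,1]>-.32]; vx,vy,x0,y0=cv2.fitLine(np.float32(c[:,:2]),cv2.DIST_HUBER,0,.01,.01).ravel(); print("cheek yaw",np.degrees(np.arctan2(-vx*np.sign(vy),abs(vy))),x0,y0)
```

```text
top
fence 1061 c [ 0.6743 -0.0554] [[0.6470000147819519, 0.10559999942779541], [0.6733999848365784, -0.21870000660419464], [0.7016000151634216, -0.21639999747276306], [0.6751999855041504, 0.10790000110864639]] [0.0283 0.3253] z 0.03655204225073283
fence 150 c [0.6559 0.1539] [[0.6409000158309937, 0.17880000174045563], [0.6452000141143799, 0.12690000236034393], [0.670799970626831, 0.1289999932050705], [0.6664999723434448, 0.1809999942779541]] [0.0257 0.0521] z 0.03667112320939925
tape 390 c [0.5849 0.1146] [[0.5253000259399414, 0.12269999831914902], [0.5277000069618225, 0.09619999676942825], [0.6445000171661377, 0.10649999976158142], [0.6421999931335449, 0.13289999961853027]] [0.1173 0.0265] 0.01228408246879853
board 5064 c [ 0.5989 -0.0251] [[0.5210999846458435, 0.1678999960422516], [0.5561000108718872, -0.22869999706745148], [0.676800012588501, -0.21809999644756317], [0.6417999863624573, 0.1785999983549118]] [0.1212 0.3982]
stick foot 237 c [ 0.4401 -0.3156] [[0.4025000035762787, -0.3682999908924103], [0.45890000462532043, -0.3774999976158142], [0.47769999504089355, -0.2628999948501
[... 539 characters left out ...]
8]] [0.1058 0.0269] 0.01154813349894579
board 2225 c [ 0.5948 -0.027 ] [[0.5038999915122986, 0.16599999368190765], [0.558899998664856, -0.23729999363422394], [0.685699999332428, -0.2199999988079071], [0.6305999755859375, 0.18320000171661377]] [0.1279 0.407 ]
stick foot 112 c [ 0.4357 -0.3575] [[0.40400001406669617, -0.3700000047683716], [0.4629000127315521, -0.3779999911785126], [0.4674000144004822, -0.3449999988079071], [0.40849998593330383, -0.3370000123977661]] [0.0333 0.0595]Traceback (most recent call last):
  File "<stdin>", line 16, in <module>
cv2.error: OpenCV(4.12.0) /io/opencv/modules/imgproc/src/linefit.cpp:50: error: (-215:Assertion failed) count > 0 in function 'fitLine2D_wods'
```

The stick standing at about (0.441, -0.356), yaw -9°, is the middle one: 115 mm high with a 36x24 handle. The jig origin is near (0.6125, -0.024) with yaw 4.9°. The block sits at jig (3, -104) mm, so the smaller white one matches. I'll turn the tool first.

```bash
cat >> h.py <<'E'
J=np.array([.6125,-.024]);JY=np.radians(4.9)
def st():
    from workcell import bot
    from scipy.spatial.transform import Rotation as R
    s=bot.get_state();return s,R.from_quat(s["orientation"]).as_matrix()
def go(x,y,z,yaw):  # desired TCP and tool-x yaw (rad): prints needed tool shift (cm) and turn
    s,M=st();p=np.array(s["ee_pos"]);a=np.arctan2(M[1,0],M[0,0])
    print("t",round(s["clock"],2),"p",p.round(4),"yaw",np.degrees(a).round(2),"tilt z",M[:,2].round(4),"F",np.round(s["wrist_force"],1),"w",round(s["width"],4))
    c,n=np.cos(JY),np.sin(JY);d=p[:2]-J;print("jig xy mm",(1000*np.array([c*d[0]+n*d[1],-n*d[0]+c*d[1]])).round(1))
    print("tool shift cm",(100*M.T@(np.array([x,y,z])-p)).round(2),"tool z turn",round(a-yaw,4))
def jig(jx,jy): 
    c,n=np.cos(JY),np.sin(JY);return J[0]+(c*jx-n*jy)/1000,J[1]+(n*jx+c*jy)/1000
E
python3 -m pendant '0 0 .12 0 0 -1 0;0 0 .12 0 0 0 0;0 0 .12 0 0 0 0;0 0 .12 0 0 0 0;0 0 0 0 0 0 0'
python3 -c "
from h import *;go(.441,-.356,.16,np.radians(-8.8))"
```

```text
clock: 0.52
ee_pos: [0.2196, -0.6374, 0.2261]
orientation: [0.996, -0.084, -0.001, -0.002]
wrist_force: [-0.3, 0.7, 0.1]
width: 0.0928
t 0.52 p [ 0.2196 -0.6374  0.2261] yaw -9.64 tilt z [-0.0014  0.0046 -1.    ] F [-0.3  0.7  0.1] w 0.0928
jig xy mm [-443.8 -577.6]
tool shift cm [ 17.13 -31.42   6.7 ] tool z turn -0.0146
```

```bash
python3 -m pendant '0 0 0 1.5 -2.8 0 0;0 0 0 1.8 -3.4 0 0;0 0 0 1.9 -3.5 0.3 0;0 0 0 1.9 -3.5 0.6 0;0 0 0 1.9 -3.5 0.6 0;0 0 0 1.9 -3.5 0.6 0;0 0 0 1.9 -3.5 0.6 0;0 0 0 1.9 -3.5 0.6 0;0 0 0 1.0 -2 0 0;0 0 0 .5 -.8 0 0;0 0 0 0 0 0 0'
python3 -c "
from h import *;go(.441,-.356,.16,np.radians(-8.8))"
```

```text
clock: 1.43
ee_pos: [0.4299, -0.3534, 0.1886]
orientation: [0.998, -0.061, -0.002, -0.004]
wrist_force: [-0.3, 0.7, -1.1]
width: 0.0929
t 1.43 p [ 0.4299 -0.3534  0.1886] yaw -7.03 tilt z [-0.004   0.0088 -1.    ] F [-0.3  0.7 -1.1] w 0.0929
jig xy mm [-210.1 -312.6]
tool shift cm [1.15 0.14 2.85] tool z turn 0.0309
```

```bash
sed -i 's/^    print("tool shift cm"/    print("tilt fix turn",(M.T@np.cross(M[:,2],[0,0,-1])).round(4));&/' h.py
python3 -m pendant '-.008 .005 .03 1.1 .1 1.0 0;0 0 0 .3 0 1.0 0;0 0 0 0 0 0 0'
python3 -c "
from h import *;go(.441,-.356,.059,np.radians(-8.8));d=snap('scene',1);cv2.imwrite('pics/s1.png',cv2.resize(d['color'][120:320,60:330,::-1],(800,592)))"
```

```text
clock: 1.68
ee_pos: [0.4432, -0.3579, 0.1681]
orientation: [0.997, -0.073, 0.0, 0.001]
wrist_force: [0.8, 0.2, 0.4]
width: 0.093
t 1.68 p [ 0.4432 -0.3579  0.1681] yaw -8.37 tilt z [ 0.     -0.0011 -1.    ] F [0.8 0.2 0.4] w 0.093
jig xy mm [-197.2 -318.2]
tilt fix turn [ 0.0011 -0.0002  0.    ]
tool shift cm [-0.25 -0.17 10.91] tool z turn 0.0075
```

View pics/s1.png

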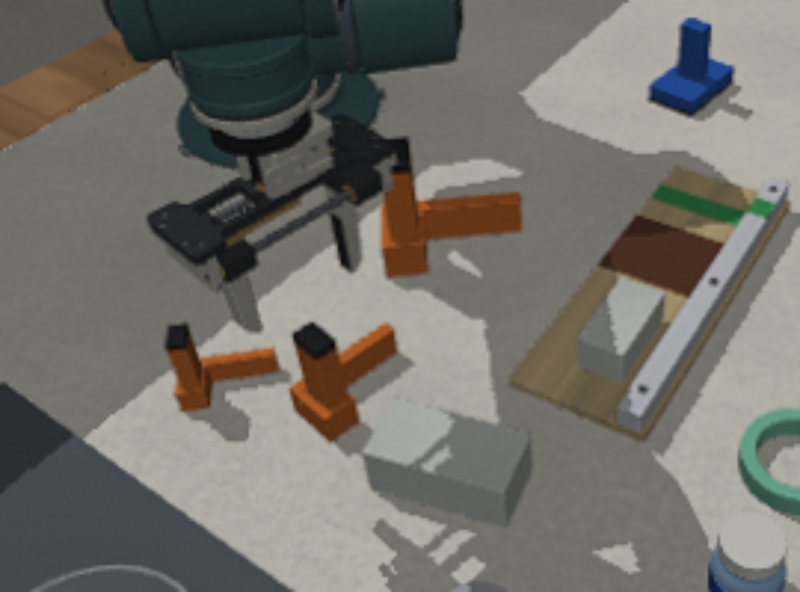

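The fingertips at (250,315) and (345,262) straddle the middle stick's cap at (315,340), so I'll go down and grip.

```bash
python3 -m pendant '.001 0 .007 -.25 -.17 2 0;0 0 0 0 0 2.5 0;0 0 0 0 0 2.5 0;0 0 0 0 0 2.2 0;0 0 0 0 0 1 0;0 0 0 0 0 0 0'
python3 -c "
from h import *;go(.441,-.356,.059,np.radians(-8.8))"
```

```text
clock: 2.23
ee_pos: [0.4373, -0.3618, 0.0665]
orientation: [0.997, -0.076, 0.001, 0.001]
wrist_force: [-0.2, -0.2, 0.6]
width: 0.0927
t 2.23 p [ 0.4373 -0.3618  0.0665] yaw -8.71 tilt z [ 0.002  -0.0026 -1.    ] F [-0.2 -0.2  0.6] w 0.0927
jig xy mm [-203.4 -321.6]
tilt fix turn [ 0.0023 -0.0024  0.    ]
tool shift cm [ 0.28 -0.63  0.75] tool z turn 0.0016
```

```bash
python3 -m pendant '.002 -.002 0 .3 -.65 .75 0;0 0 0 .05 -.05 0 0;0 0 0 0 0 0 0'
python3 -c "
from h import *;go(.441,-.356,.059,np.radians(-8.8))"
python3 -m pendant '0 0 0 0 0 0 120;0 0 0 0 0 0 200;0 0 0 0 0 0 255;0 0 0 0 0 0 255;0 0 0 0 0 0 255;0 0 0 0 0 0 255;0 0 0 0 0 0 255;0 0 0 0 0 0 255;0 0 0 0 0 0 255;0 0 0 0 0 0 255' 50
python3 -c "
from h import *;go(.441,-.356,.12,np.radians(4.9))"
```

```text
clock: 2.48
ee_pos: [0.4421, -0.3564, 0.061]
orientation: [0.997, -0.076, 0.001, 0.001]
wrist_force: [-0.2, -0.2, 0.4]
width: 0.0927
t 2.48 p [ 0.4421 -0.3564  0.061 ] yaw -8.73 tilt z [ 0.0014 -0.0012 -1.    ] F [-0.2 -0.2  0.4] w 0.0927
jig xy mm [-198.1 -316.6]
tilt fix turn [ 0.0009 -0.0015  0.    ]
tool shift cm [-0.12 -0.02  0.2 ] tool z turn 0.0012
clock: 3.32
ee_pos: [0.4436, -0.3573, 0.065]
orientation: [0.997, -0.076, 0.003, 0.002]
wrist_force: [0.9, -0.1, -0.6]
width: 0.0312
t 3.32 p [ 0.4436 -0.3573  0.065 ] yaw -8.67 tilt z [ 0.0052 -0.0046 -1.    ] F [ 0.9 -0.1 -0.6] w 0.0312
jig xy mm [-196.8 -317.7]
tilt fix turn [ 0.0038 -0.0058  0.    ]
tool shift cm [-0.24 -0.07 -5.5 ] tool z turn -0.2368
```

```bash
python3 -m pendant '.003 -.005 0 -.1 0 .4 255;0 0 0 0 0 .03 255;0 0 0 0 0 .03 255;0 0 0 0 0 .03 255;0 0 0 0 0 .03 255' 50
python3 -c "
from h import *;go(.441,-.356,.12,np.radians(4.9))"
```

```text
clock: 3.73
ee_pos: [0.4435, -0.3568, 0.0617]
orientation: [0.997, -0.075, 0.001, -0.0]
wrist_force: [-2.9, 2.8, 7.1]
width: 0.0237
t 3.73 p [ 0.4435 -0.3568  0.0617] yaw -8.65 tilt z [ 2.1e-03  4.0e-04 -1.0e+00] F [-2.9  2.8  7.1] w 0.0237
jig xy mm [-196.8 -317.1]
tilt fix turn [-0.0007 -0.002   0.    ]
tool shift cm [-0.25 -0.04 -5.83] tool z turn -0.2365
```

Gripped at 23.7 mm. Next I'll lift and turn to the jig's yaw.

```bash
python3 -m pendant '0 0 0 0 0 -1.5 255;0 0 0 0 0 -2.2 255;0 0 0 0 0 -2.2 255;0 0 -.08 0 0 -1 255;0 0 -.08 0 0 -.5 255;0 0 -.08 0 0 0 255;0 0 0 0 0 0 255'
python3 -c "
from h import *;print(jig(-30,-185));go(*jig(-30,-185),.14,np.radians(4.9))"
```

```text
clock: 4.32
ee_pos: [0.4418, -0.3559, 0.1347]
orientation: [0.999, 0.049, -0.002, -0.003]
wrist_force: [-0.0, -0.5, -2.6]
width: 0.0235
(np.float64(0.5984117718946859), np.float64(-0.2108863874894387))
t 4.32 p [ 0.4418 -0.3559  0.1347] yaw 5.66 tilt z [-0.004   0.0054 -1.    ] F [-0.  -0.5 -2.6] w 0.0235
jig xy mm [-198.5 -316.1]
tilt fix turn [-0.0058  0.0034  0.    ]
tool shift cm [ 17.01 -12.89  -0.51] tool z turn 0.0132
```

```bash
python3 -m pendant '-.006 .003 .013 1.5 -1.2 -.3 255;0 0 0 2.6 -2 -.2 255;0 0 0 2.6 -2 0 255;0 0 0 2.6 -2 0 255;0 0 0 2.6 -2 0 255;0 0 0 2.6 -2 0 255;0 0 0 1.5 -1.1 0 255;0 0 0 .5 -.4 0 255;0 0 0 0 0 0 255'
python3 -c "
from h import *;go(*jig(-30,-185),.10,np.radians(4.9))"
```

```text
clock: 5.07
ee_pos: [0.6005, -0.21, 0.1328]
orientation: [1.0, 0.028, -0.004, -0.002]
wrist_force: [-0.5, 0.1, -2.2]
width: 0.024
t 5.07 p [ 0.6005 -0.21    0.1328] yaw 3.23 tilt z [-0.0084  0.0028 -1.    ] F [-0.5  0.1 -2.2] w 0.024
jig xy mm [ -27.8 -184.3]
tilt fix turn [-0.0033  0.0082  0.    ]
tool shift cm [-0.19  0.09  3.28] tool z turn -0.0292
```

```bash
python3 -m pendant '-.003 .008 -.03 -.2 .1 1.5 255;0 0 0 0 0 2 255;0 0 0 0 0 .8 255;0 0 0 0 0 0 255'
python3 - <<'E'
from h import *
go(*jig(-15,-178),.0777,np.radians(4.9))
d=snap('scene',2);t=snap('top',2)
a=cv2.resize(d['color'][150:290,190:360,::-1],(480,395));b=cv2.resize(t['color'][90:220,160:370,::-1],(638,395))
cv2.imwrite('pics/s2.png',cv2.resize(np.hstack([a,b]),(800,283)))
E
```

```text
clock: 5.4
ee_pos: [0.5962, -0.2131, 0.0875]
orientation: [0.999, 0.041, -0.001, -0.0]
wrist_force: [0.1, 0.1, -1.5]
width: 0.0237
t 5.4 p [ 0.5962 -0.2131  0.0875] yaw 4.67 tilt z [-0.0016  0.     -1.    ] F [ 0.1  0.1 -1.5] w 0.0237
jig xy mm [ -32.4 -187. ]
tilt fix turn [-0.0001  0.0016  0.    ]
tool shift cm [ 1.74 -0.91  0.98] tool z turn -0.004
```

View pics/s2.png

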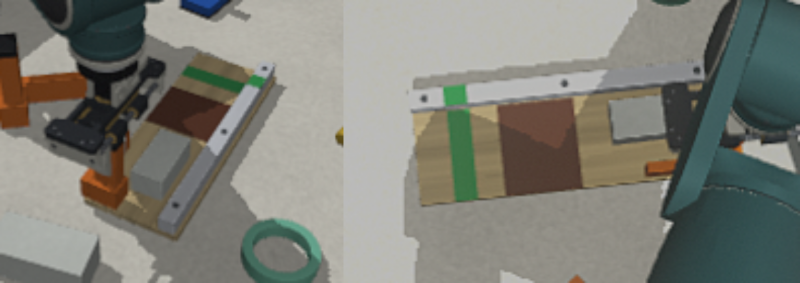

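The stick stands in use orientation behind and beside the block: foot at (105,190) in the left pane, cheek tip at (660,168) in the right pane. I'll measure the foot's offset from the TCP.

Run:
```python
from h import *
np.set_printoptions(precision=1,suppress=True)
c,n=np.cos(JY),np.sin(JY);A=np.array([[c,n],[-n,c]])
def tj(P): return 1000*(P[...,:2]-J)@A.T
for nme in("top","scene"):
    d=load(nme,2);h,s,v=cv2.split(hsv(d));P=cloud(d);z=P[...,2]
    m=(h>3)&(h<18)&(s>150)&(v>60)&(z<.067)&(z>.053)&(abs(P[...,0]-.59)<.1)&(P[...,1]>-.27)&(P[...,1]<-.03)
    for b in blobs(m,15):
        q=tj(P[b]);print(nme,"foot top",b.sum(),"z",np.median(z[b]),"jx",np.percentile(q[:,0],[1,50,99]),"jy",np.percentile(q[:,1],[1,99]))
        if nme=="top": 
            k=cv2.fitLine(np.float32(q),cv2.DIST_HUBER,0,.01,.01).ravel();print("yaw rel jig",np.degrees(np.arctan(-k[0]/k[1])))
    m=(s<60)&(v>80)&(z>.046)&(z<.058)
    for b in blobs(m,60):
        q=tj(P[b])
        if abs(q.mean(0)[0])<40 and abs(q.mean(0)[1]+100)<60:
            r=cv2.minAreaRect(np.float32(q));print(nme,"block",cv2.boxPoints(r).tolist())
    m=(z>.031)&(z<.043)&(s<60)
    for b in blobs(m,100):
        q=tj(P[b])
        if 30<q[:,0].mean()<80: print("fence jx pct",np.percentile(q[:,0],[3,97]),"yaw",np.degrees(np.arctan(np.polyfit(q[:,1],q[:,0],1)[0])))
```

```text
top foot top 64 z 0.06111054439741759 jx [-70.3 -63.2 -57. ] jy [-122.9  -89.6]
yaw rel jig 5.042371
top block [[-22.75578498840332, -51.61276626586914], [-22.025259017944336, -118.07018280029297], [28.37125587463379, -117.51620483398438], [27.640729904174805, -51.05878448486328]]
fence jx pct [46.6 70.8] yaw -0.08834789224178301
fence jx pct [46.1 70.4] yaw -2.4873602906324046
scene foot top 135 z 0.05990460778451534 jx [-68.6 -35.1 -13.6] jy [-209.8 -174.8]
scene block [[-24.481800079345703, -52.043827056884766], [-21.899349212646484, -153.37442016601562], [29.490638732910156, -152.06472778320312], [26.908187866210938, -50.734130859375]]
fence jx pct [46.8 70.9] yaw 0.011763450684831294
```

```bash
python3 -m pendant '0 .002 -.004 .9 -.5 .5 255;0 0 0 .8 -.5 .4 255;0 0 0 .3 -.6 .1 255;0 0 0 0 0 0 255'
python3 -c "
from h import *;go(*jig(-2,-171),.0785,np.radians(4.9))"
```

```text
clock: 5.83
ee_pos: [0.6183, -0.1953, 0.0818]
orientation: [0.999, 0.042, 0.003, 0.001]
wrist_force: [-0.6, -0.1, -1.7]
width: 0.0239
t 5.83 p [ 0.6183 -0.1953  0.0818] yaw 4.78 tilt z [ 0.0061 -0.0017 -1.    ] F [-0.6 -0.1 -1.7] w 0.0239
jig xy mm [  -8.9 -171.2]
tilt fix turn [ 0.0022 -0.006   0.    ]
tool shift cm [ 0.69 -0.02  0.33] tool z turn -0.0022
```

```bash
python3 -m pendant '.002 -.006 -.002 .5 0 .3 255;0 0 0 .4 0 0 255;0 0 0 .4 0 0 255;0 0 0 .4 0 0 255;0 0 0 .3 0 0 255;0 0 0 0 0 0 255'
python3 -c "
from h import *;go(*jig(19,-171),.0785,np.radians(4.9))"
```

```text
clock: 6.33
ee_pos: [0.6406, -0.1926, 0.0791]
orientation: [0.999, 0.044, -0.001, 0.0]
wrist_force: [-1.2, 1.0, -1.1]
width: 0.0237
t 6.33 p [ 0.6406 -0.1926  0.0791] yaw 5.01 tilt z [-2.e-03 -4.e-04 -1.e+00] F [-1.2  1.  -1.1] w 0.0237
jig xy mm [  13.6 -170.4]
tilt fix turn [0.0002 0.002  0.    ]
tool shift cm [0.54 0.06 0.06] tool z turn 0.0018
```

```bash
python3 -m pendant '0 .002 .002 .25 0 .05 255;0 0 0 .2 0 .02 255;0 0 0 .15 0 0.02 255;0 0 0 .15 0 0.02 255'
python3 -c "
from h import *;go(*jig(20,-171),.0785,np.radians(4.9))"
```

```text
clock: 6.67
ee_pos: [0.6481, -0.1923, 0.0781]
orientation: [0.999, 0.042, -0.0, 0.0]
wrist_force: [-3.8, -1.0, -0.1]
width: 0.0236
t 6.67 p [ 0.6481 -0.1923  0.0781] yaw 4.86 tilt z [-8.e-04 -2.e-04 -1.e+00] F [-3.8 -1.  -0.1] w 0.0236
jig xy mm [  21.1 -170.8]
tilt fix turn [0.0001 0.0008 0.    ]
tool shift cm [-0.11  0.02 -0.04] tool z turn -0.0007
```

```bash
python3 -m pendant '0 0 0 .15 0 0 255;0 0 0 .15 0 0 255'
python3 - <<'E'
from h import *
go(*jig(20,-171),.0785,np.radians(4.9))
d=snap('scene',3);t=snap('top',3)
a=cv2.resize(d['color'][160:280,200:350,::-1],(480,384));b=cv2.resize(t['color'][100:190,240:370,::-1],(555,384))
cv2.imwrite('pics/s3.png',cv2.resize(np.hstack([a,b]),(800,297)))
E
```

```text
clock: 6.83
ee_pos: [0.6489, -0.1923, 0.0777]
orientation: [0.999, 0.043, -0.004, -0.0]
wrist_force: [-17.3, -1.1, 7.1]
width: 0.0237
t 6.83 p [ 0.6489 -0.1923  0.0777] yaw 4.87 tilt z [-0.0073 -0.     -1.    ] F [-17.3  -1.1   7.1] w 0.0237
jig xy mm [  21.9 -170.7]
tilt fix turn [-0.0006  0.0073  0.    ]
tool shift cm [-0.19  0.03 -0.08] tool z turn -0.0005
```

View pics/s3.png

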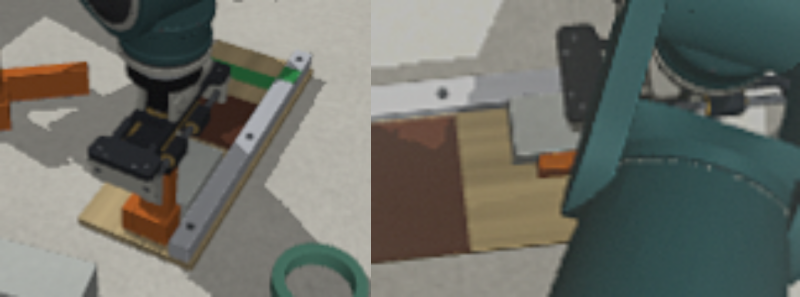

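The block is against the fence, with a slight wrist tilt from the 17 N press. I'll ease off and feed in small steps with a light press.

```bash
python3 -m pendant '0 .007 0 -.03 -.2 -.05 255;0 0 0 .02 -.3 0 255;0 0 0 .03 -.4 0 255;0 0 0 .04 -.6 0 255'
python3 -c "
from h import *;go(*jig(21.3,26),.0785,np.radians(4.9))"
```

```text
clock: 7.27
ee_pos: [0.6474, -0.18, 0.0783]
orientation: [0.999, 0.042, -0.001, 0.002]
wrist_force: [-6.3, -9.1, 0.4]
width: 0.0235
t 7.27 p [ 0.6474 -0.18    0.0783] yaw 4.77 tilt z [-0.002  -0.0042 -1.    ] F [-6.3 -9.1  0.4] w 0.0235
jig xy mm [  21.4 -158.4]
tilt fix turn [0.004  0.0023 0.    ]
tool shift cm [ -0.06 -18.44  -0.1 ] tool z turn -0.0022
```

```bash
python3 -m pendant '.004 .002 -.002 .03 -.8 0 255;0.001 0 0 .03 -.9 0 255;.001 0 0 .03 -.9 0 255;.001 0 0 .03 -.9 0 255'
python3 -c "
from h import *;go(*jig(21.3,26),.0785,np.radians(4.9))"
```

```text
clock: 7.6
ee_pos: [0.6446, -0.1479, 0.0783]
orientation: [0.999, 0.042, -0.002, 0.002]
wrist_force: [-6.7, -8.2, 0.1]
width: 0.0237
t 7.6 p [ 0.6446 -0.1479  0.0783] yaw 4.77 tilt z [-0.003  -0.0046 -1.    ] F [-6.7 -8.2  0.1] w 0.0237
jig xy mm [  21.4 -126.2]
tilt fix turn [0.0043 0.0033 0.    ]
tool shift cm [ -0.05 -15.22  -0.09] tool z turn -0.0023
```

Feeding steadily with jx constant, so I'll continue.

```bash
python3 -m pendant '.004 .003 -.002 .03 -.9 0 255;.002 .001 0 .03 -.9 0 255;.002 .001 0 .03 -.9 0 255;.002 .001 0 .03 -.9 0 255;.002 .001 0 .03 -.9 0 255;.002 .001 0 .03 -.9 0 255'
python3 -c "
from h import *;go(*jig(21.3,26),.0785,np.radians(4.9))"
```

```text
clock: 8.1
ee_pos: [0.64, -0.0966, 0.0781]
orientation: [0.999, 0.042, -0.0, 0.001]
wrist_force: [-5.2, -8.0, -0.1]
width: 0.0236
t 8.1 p [ 0.64   -0.0966  0.0781] yaw 4.8 tilt z [-3.0e-04 -1.2e-03 -1.0e+00] F [-5.2 -8.  -0.1] w 0.0236
jig xy mm [ 21.2 -74.7]
tilt fix turn [0.0011 0.0004 0.    ]
tool shift cm [-1.000e-02 -1.007e+01 -5.000e-02] tool z turn -0.0018
```

```bash
python3 -m pendant '.002 .001 -.001 .03 -.9 -.02 255;.002 .001 0 .03 -.9 0 255;.002 .001 0 .03 -.9 0 255;.002 .001 0 .03 -.9 0 255;.002 .001 0 .03 -.9 0 255;.002 .001 0 .03 -.9 0 255'
python3 - <<'E'
from h import *
go(*jig(21.3,26),.0785,np.radians(4.9))
t=snap('top',4);d=snap('scene',4)
a=cv2.resize(d['color'][140:270,200:350,::-1],(450,390));b=cv2.resize(t['color'][100:190,180:350,::-1],(737,390))
cv2.imwrite('pics/s4.png',cv2.resize(np.hstack([a,b]),(800,263)))
E
```

```text
clock: 8.6
ee_pos: [0.6355, -0.0449, 0.0781]
orientation: [0.999, 0.042, 0.0, -0.0]
wrist_force: [-4.8, -9.5, -0.8]
width: 0.024
t 8.6 p [ 0.6355 -0.0449  0.0781] yaw 4.8 tilt z [ 5.e-04  4.e-04 -1.e+00] F [-4.8 -9.5 -0.8] w 0.024
jig xy mm [ 21.2 -22.7]
tilt fix turn [-0.0003 -0.0005  0.    ]
tool shift cm [ 0.01 -4.88 -0.04] tool z turn -0.0018
```

View pics/s4.png

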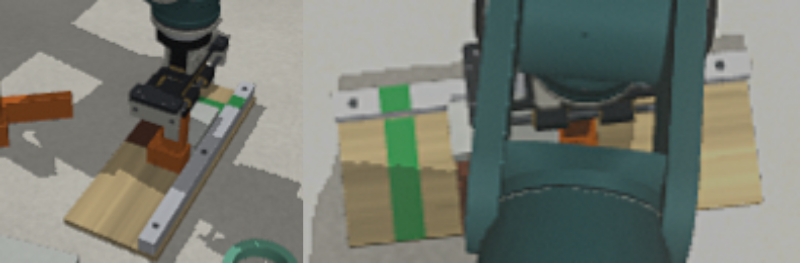

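```bash
cat > meas.py <<'E'
from h import *
import sys
np.set_printoptions(precision=1,suppress=True)
c,n=np.cos(JY),np.sin(JY);A=np.array([[c,n],[-n,c]])
def tj(P): return 1000*(P[...,:2]-J)@A.T
for nm in("top","scene"):
    d=load(nm,int(sys.argv[1]));h,s,v=cv2.split(hsv(d));P=cloud(d);z=P[...,2];Q=tj(P)
    m=(s<60)&(v>90)&(z>.045)&(z<.059)&(abs(Q[...,0]-15)<40)&(abs(Q[...,1])<190)
    for b in blobs(m,40): 
        r=cv2.minAreaRect(np.float32(Q[b]));print(nm,"block",b.sum(),cv2.boxPoints(r),"jy99",np.percentile(Q[b][:,1],99))
    m=(h>50)&(h<85)&(s>110)&(z<.02)&(Q[...,0]<40)&(Q[...,0]>-80)&(abs(Q[...,1])<190)
    if m.sum()>20:
        q=Q[m];print(nm,"tape jy",np.percentile(q[:,1],[2,50,98]))
E
python3 meas.py 4
```

```text
top block 128 [[-4.4 71.7]
 [46.6 71.7]
 [46.6 92.1]
 [-4.4 92.1]] jy99 92.06377973380214
top block 67 [[ -3.   -8. ]
 [  9.6 -10.2]
 [ 17.5  35.4]
 [  4.9  37.5]] jy99 35.65441010416685
top tape jy [127.8 140.3 153.2]
scene block 193 [[ 7.  93.3]
 [ 7.5 -5.2]
 [46.3 -5. ]
 [45.7 93.5]] jy99 92.0437030008874
scene tape jy [138.  149.3 156.1]
```

The leading edge is at jy 92 and the block's far side at 46.5, flush with the fence, so 48 mm remain.

```bash
python3 -m pendant '.001 0 -.001 .03 -.9 -.02 255;.001 .001 0 .03 -.9 0 255;.001 .001 0 .03 -.9 0 255;.001 .001 0 .03 -.9 0 255;.001 .001 0 .03 -.8 0 255'
python3 -c "
from h import *;go(*jig(21.2,25),.0785,np.radians(4.9))"
```

```text
clock: 9.12
ee_pos: [0.6318, -0.0023, 0.0781]
orientation: [0.999, 0.042, 0.0, 0.001]
wrist_force: [-6.4, -7.4, 1.1]
width: 0.024
t 9.12 p [ 0.6318 -0.0023  0.0781] yaw 4.81 tilt z [ 1.0e-04 -1.6e-03 -1.0e+00] F [-6.4 -7.4  1.1] w 0.024
jig xy mm [21.1 20. ]
tilt fix turn [0.0016 0.     0.    ]
tool shift cm [ 0.01 -0.5  -0.05] tool z turn -0.0016
```

```bash
python3 -m pendant '.001 0 -.001 .03 -.4 -.02 255;.001 0 0 .02 -.2 0 255;.001 0 0 .01 0 0 255'
python3 -c "
from h import *;go(*jig(21.2,25),.0785,np.radians(4.9));snap('scene',5);snap('top',5)"; python3 meas.py 5
```

```text
clock: 9.37
ee_pos: [0.6313, 0.0044, 0.078]
orientation: [0.999, 0.043, -0.001, 0.001]
wrist_force: [-3.0, -3.7, 0.1]
width: 0.0236
t 9.37 p [0.6313 0.0044 0.078 ] yaw 4.91 tilt z [-0.0016 -0.0015 -1.    ] F [-3.  -3.7  0.1] w 0.0236
jig xy mm [21.1 26.7]
tilt fix turn [0.0014 0.0017 0.    ]
tool shift cm [ 0.01  0.17 -0.05] tool z turn 0.0002
top block 118 [[-6.4 43.4]
 [13.8 42.2]
 [16.7 94.1]
 [-3.4 95.3]] jy99 95.06142442073678
top tape jy [145.7 150.2 153.7]
scene block 177 [[  5.4  39.2]
 [ 45.4  38.7]
 [ 46.6 140.3]
 [  6.6 140.8]] jy99 139.92226503411047
```

Block leading end is at jy≈140. Retreat diagonally off both faces.

```bash
python3 -m pendant '.001 .001 0 -.2 .2 -.02 255;0 0 0 -.5 .5 0 255;0 0 0 -.8 .8 -.1 255;0 0 0 -1 .8 -.3 255;0 0 0 -1 .3 -.5 255;0 0 0 -1 0 -.5 255;0 0 0 0 0 0 255'
python3 -c "
from h import *;print(plane(load('top',0),[[265,217]],.05),jig(-150,85));go(*jig(-150,85),.09,np.radians(4.9))"
```

```text
clock: 10.05
ee_pos: [0.585, -0.0291, 0.0929]
orientation: [0.999, 0.042, 0.001, -0.001]
wrist_force: [0.0, -0.4, -1.4]
width: 0.0234
[[ 0.42441329 -0.02275937  0.05      ]] (np.float64(0.4557877671046878), np.float64(0.04787681170562192))
t 10.05 p [ 0.585  -0.0291  0.0929] yaw 4.86 tilt z [ 0.0016  0.0014 -1.    ] F [ 0.  -0.4 -1.4] w 0.0234
jig xy mm [-27.9  -2.8]
tilt fix turn [-0.0012 -0.0017  0.    ]
tool shift cm [-12.22  -8.77   0.28] tool z turn -0.0007
```

```bash
python3 -m pendant '-.001 -.002 0 -1 -.8 -.5 255;0 0 0 -2 -1.5 -.3 255;0 0 0 -2.4 -1.7 0 255;0 0 0 -2.4 -1.7 0 255;0 0 0 -2.4 -1.7 0 255;0 0 0 -1.5 -1.1 0 255;0 0 0 -.5 -.4 0 255;0 0 0 0 0 0 255'
python3 -c "
from h import *;go(*jig(-150,85),.063,np.radians(4.9));snap('top',6);snap('scene',6)"; python3 meas.py 6
```

```text
clock: 10.72
ee_pos: [0.4498, 0.0475, 0.1016]
orientation: [0.999, 0.04, 0.003, -0.0]
wrist_force: [-0.6, 0.0, -1.9]
width: 0.0241
t 10.72 p [0.4498 0.0475 0.1016] yaw 4.54 tilt z [ 5.7e-03  7.0e-04 -1.0e+00] F [-0.6  0.  -1.9] w 0.0241
jig xy mm [-156.    85.1]
tilt fix turn [-0.0002 -0.0058  0.    ]
tool shift cm [0.57 0.01 3.86] tool z turn -0.0063
top block 643 [[ -4.6 139.3]
 [ -3.8  42.1]
 [ 46.7  42.5]
 [ 45.9 139.7]] jy99 138.55005369348825
top tape jy [127.9 144.2 153.4]
scene block 313 [[ -4.4 141.5]
 [ -3.8  39.9]
 [ 46.4  40.2]
 [ 45.8 141.7]] jy99 139.47973690527368
scene tape jy [130.5 142.1 156.8]
```

The block now stands flush and square, centred at jy≈90.5. I'll set the stick down at the current spot.

```bash
python3 -m pendant '0 -.006 0 0 0 1.2 255;0 0 0 0 0 1.4 255;0 0 0 0 0 .7 255;0 0 0 0 0 .3 255;0 0 0 0 0 0 255'
python3 -c "
from h import *;go(*jig(-156,85),.062,np.radians(4.9))"
```

```text
clock: 11.23
ee_pos: [0.454, 0.0445, 0.0617]
orientation: [0.999, 0.038, -0.001, 0.0]
wrist_force: [-1.4, 1.5, 8.7]
width: 0.0237
t 11.23 p [0.454  0.0445 0.0617] yaw 4.35 tilt z [-2.4e-03 -6.0e-04 -1.0e+00] F [-1.4  1.5  8.7] w 0.0237
jig xy mm [-152.    81.8]
tilt fix turn [0.0004 0.0025 0.    ]
tool shift cm [-0.4  -0.32 -0.03] tool z turn -0.0095
```

It has touched down (Fz +8.7 N, same height as at the grasp), so I'll release.

```bash
python3 -m pendant '0 .002 0 0 0 0 230;0 0 0 0 0 0 200;0 0 0 0 0 0 150;0 0 0 0 0 0 100;0 0 0 0 0 0 80;0 0 0 0 0 0 60;0 0 0 0 0 0 60;0 0 0 0 0 0 60' 20
python3 -c "
from h import *;go(*jig(-152,82),.2,np.radians(4.35))"
```

```text
clock: 11.9
ee_pos: [0.4558, 0.0441, 0.0638]
orientation: [0.999, 0.038, 0.001, 0.0]
wrist_force: [-1.2, -0.2, 0.7]
width: 0.0591
t 11.9 p [0.4558 0.0441 0.0638] yaw 4.31 tilt z [ 1.8e-03 -1.0e-04 -1.0e+00] F [-1.2 -0.2  0.7] w 0.0591
jig xy mm [-150.3   81.2]
tilt fix turn [ 0.0002 -0.0018  0.    ]
tool shift cm [ -0.15  -0.07 -13.62] tool z turn -0.0007
```

```bash
python3 -m pendant '0 0 0 0 0 -1.5 60;0 0 0 0 0 -2.5 60;0 0 0 0 0 -3 60;0 0 0 0 0 -3 60;0 0 0 0 0 -3 60;0 0 0 0 0 -3 60;0 0 0 0 0 -1 60;0 0 0 0 0 0 60;0 0 0 0 0 0 60;0 0 0 0 0 0 60'
python3 - <<'E'
from h import *
go(*jig(-152,82),.2,np.radians(4.35))
t=snap('top',7);d=snap('scene',7)
a=cv2.resize(d['color'][100:300,130:380,::-1],(450,360));b=cv2.resize(t['color'][80:300,90:390,::-1],(490,360))
cv2.imwrite('pics/s7.png',cv2.resize(np.hstack([a,b]),(800,306)))
E
python3 meas.py 7
```

```text
clock: 12.73
ee_pos: [0.4539, 0.0441, 0.239]
orientation: [0.999, 0.038, -0.001, 0.0]
wrist_force: [-0.3, -0.1, 0.3]
width: 0.0713
t 12.73 p [0.4539 0.0441 0.239 ] yaw 4.33 tilt z [-1.5e-03 -4.0e-04 -1.0e+00] F [-0.3 -0.1  0.3] w 0.0713
jig xy mm [-152.2   81.5]
tilt fix turn [0.0003 0.0015 0.    ]
tool shift cm [ 0.03 -0.06  3.9 ] tool z turn -0.0003
top block 648 [[ -4.6 139.5]
 [ -4.6  42.3]
 [ 46.6  42.3]
 [ 46.6 139.5]] jy99 138.35225904046382
top tape jy [145.7 150.  153.6]
scene block 301 [[ -4.8  39.7]
 [ 45.8  39.7]
 [ 45.8 142.7]
 [ -4.8 142.7]] jy99 138.98735809188003
scene tape jy [131.6 143.1 156. ]
```

View pics/s7.png

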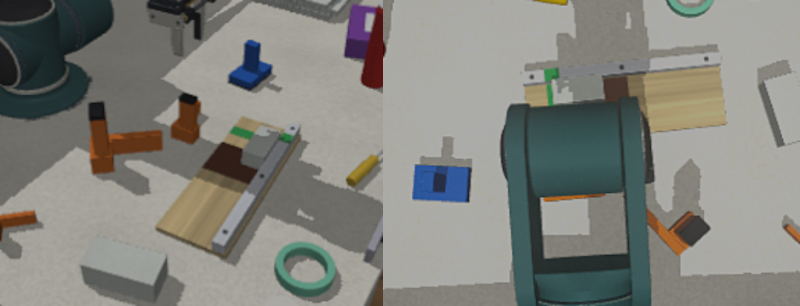

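The stick stands upright at (187,118) in the left pane, clear of the jig and of the largest stick. The block lies against the fence with its leading end on the green tape at about (255,140). The blue sanding block hasn't moved. Handing in.

```bash
python3 -c "
from workcell import bot
print(bot.sign_off())"
```

```text
the job is handed in; nothing more can be done
None
```

The job is done and handed in at about 13 s on the clock. I gripped the middle-sized push stick and pressed the smaller white block against the fence with its cheek. I then fed the block over the sanding strip with the heel, backed off diagonally and stood the stick upright on the worktop.

**Block:** in the last check it lay flush with the fence and square to within about 0.5°. Its leading end measured jig y ≈ 139–141 mm from both views, against a tape centre of 140 mm. The corner-based fits were less tight: the scene view put the leading end at up to 142.7 mm, which is still on the tape. The block's far side measured 46–46.6 mm against the nominal fence face at 45 mm. The fence itself read about 46 mm in the same frame, so I take that as calibration offset.

**Push stick:** it stands upright about 150 mm to the robot side of the jig's centre line, clear of the board and the other sticks. I judged this from the final picture and did not measure it again.

**Forces:** the highest wrist force I read was about 19 N, when pressing the block to the fence; during the feed it was about 10 N.

**Sanding block:** untouched, as seen in the final picture.

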